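# Move the flat battery pack from the incubator to the charger

### The arm

A 6-joint arm with a two-finger parallel gripper is mounted at the origin on the work surface. World frame = base frame: x ahead of the robot, y to its left, z up, the work surface at z = 0. Lengths are in mm, angles in rad, forces in N, time in s.
With the tool pointing down it reaches from about 325 to 900 mm from the base axis. Payload 6.1 kg.
Tool frame: the origin (TCP) lies at the very end of the fingers, on their centre line; the grasp point (between the pads) lies env.pinch_z behind it (env.pinch_z is the distance from the TCP to the grasp point, in mm); z points along the fingers, y is the line along which they close (so a half turn about z gives the same grasp; the last joint's range is limited). The gripper opens to 87 mm and grips with 3 to 60 N. Pads are 19 mm wide; open, the fingers measure 117 mm over their backs; the gripper's body (75 mm by 190 mm) begins 51 mm behind the grasp point.
Start: joints at [1.032, 0.22, 1.526, -0, 1.395, -0.126], TCP at [250.732, 572.494, 222.538] pointing down, gripper open.
Joint ranges: [-2.98, 2.98], [-0.91, 2.08], [0.09, 2.57], [-1.24, 4.39], [0.2, 2.65], [-2.68, 2.68]. Speed limits (rad/s): [2.57, 2.57, 3.01, 3.14, 3.14, 3.14].

### API

Orientations are given as a rotation vector (axis times angle).
In Python, from plant import env, grip, grab_frame, camera_model gives the robot as it stands. Calls block until the motion is done:
- env.move_pose(position, orientation): joint-space move of the TCP to a pose.
- env.line_to(position, rotation=None, max_speed=150, force_limit=None): straight line of the TCP; rotation=None keeps the orientation; max_speed is the mean speed in mm/s. With force_limit (N) it stops when the force on the tool has changed by that much, and returns True; else False.
- env.move_j(angles): joint-space move.
- grip(opening): finger opening in mm; the grip force is fixed at half the most; returns when the fingers have stopped.
- env.pause(seconds).
- env.solve_ik(position, orientation): joint angles nearest the present ones, or None.
- grab_frame(name): name is "scene" or "side" or "wrist"; returns the picture (480x640x3 uint8, red, green, blue); there is no depth.
- camera_model(name): a dict with "fx", "fy", "cx", "cy" (pixels), "dist" ([k1, k2, p1, p2, k3] as OpenCV has them; the pictures are not rectified), "world_to_cam" (4x4, takes a point from world to camera coordinates); the wrist camera has in their place "mount" (4x4, takes a point from camera to tool coordinates, whose origin is the TCP and whose axes are the flange's). Camera axes: x right, y down, z forward; pixel columns grow to the right and rows downward; lengths in mm; the calibration is good to about 2 mm. A picture is of the moment at which its call begins: read the wrist's pose just before it. camera_model takes no time and is no camera call.
A pose or a line that the arm cannot do raises env.Unreachable and nothing moves.
- env.sign_off(): hands the job in; it is judged then, once.
Readings, each from a call of its own:
- env.get_t(): time.
- env.get_joints(): joint angles.
- env.get_dq(): joint speeds.
- env.get_joint_efforts(): joint torques, N m.
- env.get_tool_pos(): TCP position.
- env.get_tcp_rot(): TCP orientation.
- env.get_force(): force on the tool from outside, world axes, zero at the start.
- env.get_moment(): the same for the moment, N m.
- env.get_width(): finger opening in mm.
- env.get_grip_force(): force on a finger pad.
Only numpy, scipy, OpenCV 4.12 (cv2) and the standard library are available. Lean on these libraries where they do the work, as an engineer would, in place of code of your own. Each camera call takes 0.05 s, during which the arm holds its last target. There are 200 camera calls.

### The job

The battery pack in the portable incubator is flat. Pinch its two orange side tabs together to free it, lift it out of its bay, and press it gently into the empty charger until it is fully home with both tabs snapped back out, then let go of it. Leave the other pack in its charger and everything else on the bench as it is.

Things in the scene. Friction and masses are not known exactly. Their poses are not given: they have to be found in the camera images.
- pack_grip (a point): Where to pinch the flat battery pack in the portable incubator: on the pack's middle axis, midway between its two orange tabs, 74 mm above its underside, 14 mm below its top. z up; the tabs face +y and -y, 54 mm apart over their outer faces when out, 42 mm when fully pressed in. The buttons are 26 mm wide (x) and reach from 53 to 86 mm above the underside.
- pack: The flat pack: dark blue block 50 (x) x 36 (y) x 88 (z) mm, about 0.2 kg, alike after a half turn about z, foot bevelled; origin at the centre of its underside. At the foot of each tab, 48 to 53 mm up, a thumb ledge sticks out 4 mm beyond the button. Each tab carries a catch further down that sticks out 5 mm from the body; pulling with a catch still hooked tears it.
- pack_tab_l (a joint): How far the flat pack's +y tab is pressed in: 0 m sprung out, 0.006 m at its stop. Its spring gives 3.5 N rising to 7 N. The catch is free of its keeper from 0.005 m. Over 40 N a side harms the tabs. In a bay with the catches not yet under their keepers the tabs are held in by about 4 mm.
- pack_tab_r (a joint): The same for the -y tab: 0 m sprung out, 0.006 m at its stop.
- incubator: Portable transport incubator, fixed, ivory box 240 (x) x 300 (y) x 130 mm, with a flat grey lid (top at 150 mm) over its rear (+x) part; a display and the battery bay are in the 100 mm deep front strip. Origin at the centre of its underside.
- incubator_bay (a point): Centre of the mouth of the incubator's battery bay, level with its top deck (130 mm up), z up, y along the line between the tabs. A bevelled rim stands 4 mm above the deck round it. The flat pack is latched here, underside 39 mm below this point, tabs above the deck; sprung contact pins push it up with some 7 N.
- charger_empty: The empty charger (green light), fixed: light grey housing 130 x 120 x 54 mm, sloped front to -x; origin at the centre of its underside. A dark adapter cup, 72 x 74 mm, sits in its top, with a bay of 52.4 (x) x 38.4 (y) mm opening and a hard floor 40 mm below the cup's top. Three sprung pins stand 7 mm up from the floor and resist with 4 N rising to 8 N.
- charger_empty_bay (a point): On the axis of the empty bay, level with the grey housing's top; z up, y along the line between the tabs. The cup is screwed in at an unmeasured height: its top is 2 to 20 mm above this point, with a bevelled rim 4 mm higher (lead-in 3.5 mm). Catches snap only within 1 mm of the floor and hold the pack 1 mm above it; else the pins lift it. Over 40 N on it (pins, floor and walls added up) harms it.
- charger_empty_pins (a joint): How far the empty charger's sprung contact pins stand above the height at which a latched pack holds them: 0 m when a pack is latched home, -0.001 m with the pack pressed on the floor, 0.006 m when free.
- charger_busy: The other charger (amber light), the same housing, with a charging pack in it. Fixed; leave alone. Origin at the centre of its underside.
- pack2: The second pack of the same kind, latched in the other charger; leave alone. Origin at the centre of its underside.
- slide_box: Bystander: blue slide box, 90 x 150 x 37 mm; origin at the centre of its underside.
- stain_bottle: Bystander: brown glass bottle with black cap, 40 mm wide, 85 mm high; origin at the centre of its underside.
- dish_stack: Bystander: stack of four culture dishes, 60 mm wide, 59 mm high; origin at the centre of its underside.
- marker: Bystander: black marker pen with red cap, 140 mm long, lying along its x; origin at the middle of its underside.
- tally: Bystander: steel hand tally counter, 48 mm wide, 29 mm high; origin at the centre of its underside.

How it is judged (in metres and radians):
On the way:
1. the pack has been freed and lifted clear of the incubator's bay (z of pack_grip in the frame of incubator_bay above 0.085 m), for 0.1 s.
At the end, for the whole second after the job is handed in: The flat pack is latched home in the empty charger: within 5 mm of the bay's axis, the contact pins held down to within 2 mm of their latched height, both tabs sprung out to within 2 mm; it is at rest and let go of (value of joint each of charger_empty_pins, pack_tab_l, pack_tab_r below 0.002 m and horizontal distance between pack_grip and charger_empty_bay below 0.005 m and linear speed of pack below 0.01 m/s); the robot touches nothing.
It fails at once if the pack is pressed too hard in the charger (contact force between pack and charger_empty above 40 N).
It fails at once if the pack is torn against its catches or jammed in the incubator (contact force between pack and incubator above 30 N).
It fails at once if the pack is squeezed with over about 40 N a side (contact force between the fingers and pack above 80 N).
It fails at once if the other pack is disturbed (distance of pack2 from where it was at the start of the episode above 0.01 m).
It fails at once if a bystander is pushed out of its place (distance of any of slide_box, stain_bottle, dish_stack, marker, tally from where it was at the start of the episode above 0.02 m).
It also fails if it takes over 43 s, if anything falls off the work surface, if the arm or the gripper's body presses on something with over 40 N, if the wrist force passes 120 N, or if a joint passes its speed limit or range.

## Working session

There is one attempt and no reset: what is moved stays moved. The work goes in short steps, each a Python script; the robot and the scene stay as the last script left them, time stands still between calls to the robot, and variables do not carry over. Pictures are saved under pics/ and viewed, at most 10 in all, crops included, and the job is handed in when it is done.

```bash
ls; mkdir -p pics; python3 - <<'E'
from plant import env, grip, grab_frame, camera_model
import cv2
for n in ("scene","side"):
    cv2.imwrite(f"pics/{n}0.png",grab_frame(n)[:,:,::-1])
    print(n,camera_model(n))
print(camera_model("wrist"),env.pinch_z,env.get_t(),env.get_tcp_rot(),env.get_force())
E
```

```text
pics
scene {'fx': 501.94469284131316, 'fy': 501.94469284131316, 'cx': 322.24066289471017, 'cy': 238.40191839441118, 'dist': array([0.01621637, 0.        , 0.        , 0.        , 0.        ]), 'world_to_cam': array([[-5.40162899e-01,  8.41557280e-01,  2.32089939e-03,
         3.60211614e+02],
       [ 5.23382469e-01,  3.38095926e-01, -7.82152118e-01,
        -1.73877274e+02],
       [-6.59010496e-01, -4.21274838e-01, -6.23083202e-01,
         1.44096069e+03],
       [ 0.00000000e+00,  0.00000000e+00,  0.00000000e+00,
         1.00000000e+00]])}
side {'fx': 439.14538905854914, 'fy': 439.14538905854914, 'cx': 320.5306947037421, 'cy': 238.82517892497935, 'dist': array([0.03694931, 0.        , 0.        , 0.        , 0.        ]), 'world_to_cam': array([[-9.70311603e-01, -2.41615268e-01, -1.08376600e-02,
         5.49649288e+02],
       [-1.48750721e-01,  6.31506716e-01, -7.60968127e-01,
         1.91647711e+02],
       [ 1.90705573e-01, -7.36764093e-01, -6.48698740e-01,
         9.11302244e+02],
       [ 0.00000000e+00,  0.00000000e+00,  0.00000000e+00,
         1.00000000e+00]])}
{'fx': 334.19258596531046, 'fy': 334.19258596531046, 'cx': 319.2554581769591, 'cy': 232.099510231664, 'dist': array([-0.03806614,  0.        ,  0.        ,  0.        ,  0.        ]), 'mount': array([[ 5.89388046e-04, -9.65658151e-01, -2.59815296e-01,
         7.10725797e+01],
       [ 9.99999343e-01,  8.24467328e-04, -7.95818949e-04,
        -4.08021263e-01],
       [ 9.82698277e-04, -2.59814657e-01,  9.65658003e-01,
        -1.62772217e+02],
       [ 0.00000000e+00,  0.00000000e+00,  0.00000000e+00,
         1.00000000e+00]])} 18.700000000000003 0.1 [-6.43673140e-01 -3.07434384e+00  2.69306731e-03] [-0.24261822  0.39148296 -0.04401806]
```

View pics/scene0.png

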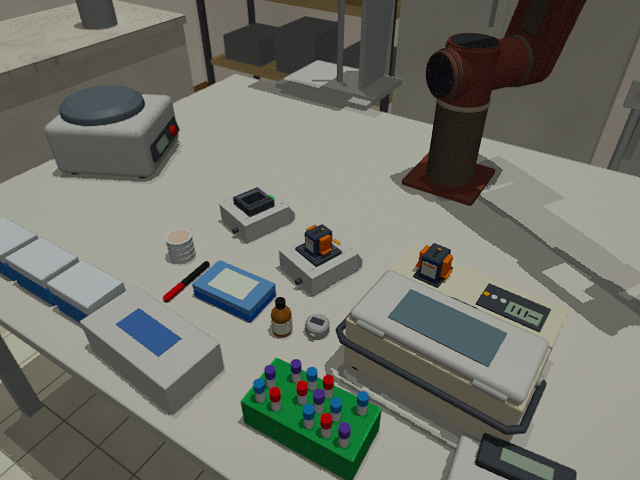

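View pics/side0.png

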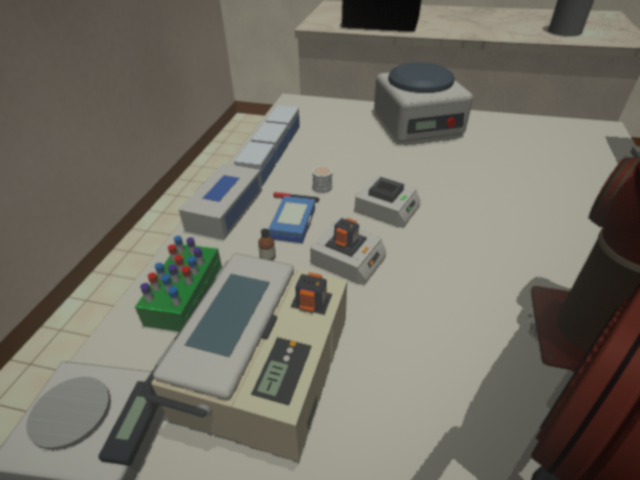

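The scene view shows the flat pack's top at about (437,249), the empty charger's cup at about (254,200) and pack2 at (320,233). In the side view they are at (311,280), (387,186) and (346,225).

```bash
cat > h.py <<'E'
from plant import env, grip, grab_frame, camera_model
import numpy as np, cv2
from scipy.spatial.transform import Rotation as R
def ray(n,px,T=None):
    """origin, direction in world; T: tool pose 4x4 for wrist"""
    c=camera_model(n); K=np.array([[c['fx'],0,c['cx']],[0,c['fy'],c['cy']],[0,0,1]])
    u=cv2.undistortPoints(np.array([[px]],float),K,c['dist'])[0,0]
    M=np.linalg.inv(c['world_to_cam']) if T is None else T@c['mount']
    return M[:3,3], M[:3,:3]@np.array([u[0],u[1],1])
def at_z(n,px,z,T=None):
    o,d=ray(n,px,T); return o+d*(z-o[2])/d[2]
def tri(rays):
    A=0;b=0
    for o,d in rays:
        d=d/np.linalg.norm(d);P=np.eye(3)-np.outer(d,d);A=A+P;b=b+P@o
    return np.linalg.solve(A,b)
def toolT():
    T=np.eye(4);T[:3,:3]=R.from_rotvec(env.get_tcp_rot()).as_matrix();T[:3,3]=env.get_tool_pos();return T
def down(yaw):
    """tool pointing down, tool y axis along (cos yaw, sin yaw)"""
    y=np.array([np.cos(yaw),np.sin(yaw),0]);z=np.array([0,0,-1.]);x=np.cross(y,z)
    return R.from_matrix(np.c_[x,y,z]).as_rotvec()
def project(n,p,T=None):
    c=camera_model(n); K=np.array([[c['fx'],0,c['cx']],[0,c['fy'],c['cy']],[0,0,1]])
    M=c['world_to_cam'] if T is None else np.linalg.inv(T@c['mount'])
    return cv2.projectPoints(np.atleast_2d(p).astype(float),cv2.Rodrigues(M[:3,:3])[0],M[:3,3],K,c['dist'])[0][:,0]
E
python3 - <<'E'
from h import *
for nm,a,b,z in(("pack",(437,249),(311,280),179),("cup",(254,200),(387,186),70),("pack2",(320,233),(346,225),145)):
    print(nm,tri([ray("scene",a),ray("side",b)]).round(),at_z("scene",a,z).round(),at_z("side",b,z).round())
print(R.from_rotvec(env.get_tcp_rot()).as_matrix().round(2))
E
```

```text
pack [541. 163. 186.] [533. 161. 179.] [543. 156. 179.]
cup [ 463. -332.   70.] [ 468. -326.   70.] [ 463. -339.   70.]
pack2 [529. -95. 108.] [572. -67. 145.] [521. -54. 145.]
[[-0.92  0.4  -0.  ]
 [ 0.4   0.92 -0.  ]
 [ 0.   -0.   -1.  ]]
```

```bash
python3 - <<'E'
from h import *
env.move_pose([538,159,290],down(np.pi/2)); 
T=toolT(); np.save("T1.npy",T); im=grab_frame("wrist"); cv2.imwrite("pics/w1.png",im[:,:,::-1])
print(env.get_t(),T[:3,3],env.get_joints().round(2),env.get_width())
print(project("wrist",[[538,159,179],[513,159,179],[538,186,177]],T))
E
```

```text
1.9917 [537.74240254 159.74158017 289.84630178] [ 0.15  0.03  1.61  0.    1.5  -1.42] 86.7993980025113
[[318.93454356 229.8265096 ]
 [318.96752851 200.58120534]
 [350.61833609 229.28075955]]
```

View pics/w1.png

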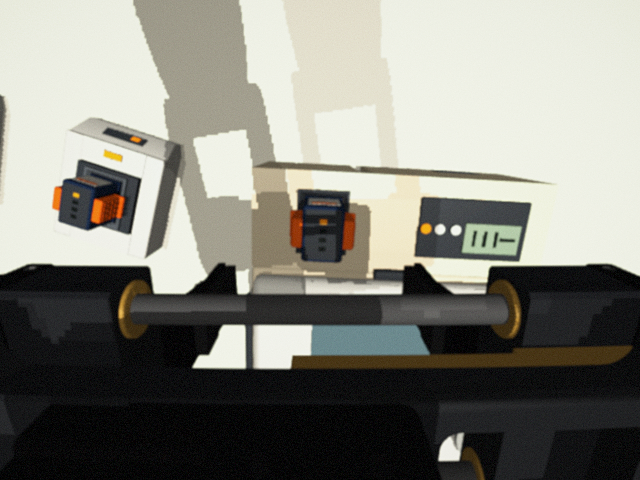

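The pack shows at about (325,228), slightly rotated, with tabs at x≈296 and 349. The incubator's front edge slopes down to the right. I'll zoom in.

```bash
python3 - <<'E'
import cv2
im=cv2.imread("pics/w1.png")[180:280,260:390]
cv2.imwrite("pics/w1z.png",cv2.resize(im,None,fx=6,fy=6,interpolation=cv2.INTER_CUBIC))
E
```

```text
(no output)
```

View pics/w1z.png

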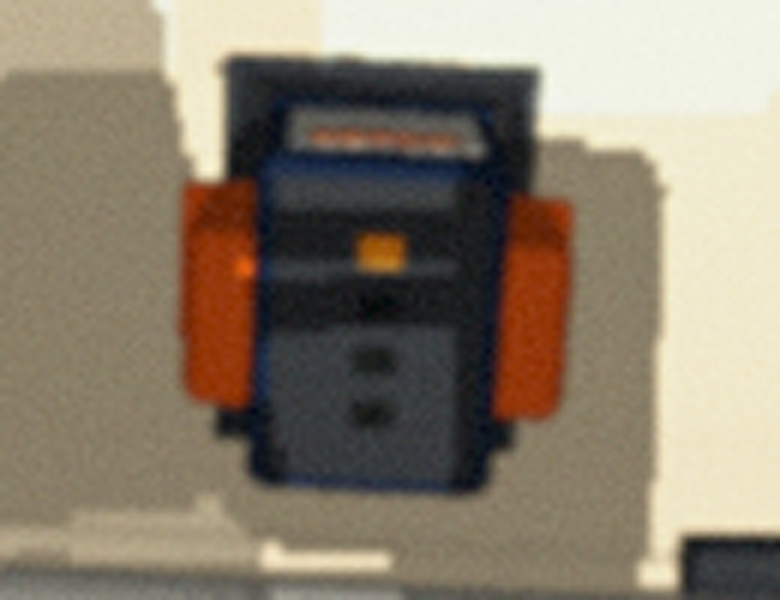

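```bash
python3 - <<'E'
from h import *
T=np.load("T1.npy")
f=lambda x,y,z:at_z("wrist",(260+(x-2.5)/6,180+(y-2.5)/6),z,T)[:2].round(1)
P={k:f(*v) for k,v in dict(TL=(262,172,179),TR=(502,178,179),BL=(252,486,179),BR=(488,490,179),tabL_b=(185,402,177),tabR_b=(562,417,177),tabL_f=(186,225,177),tabR_f=(574,238,177),rimL=(228,62,134),rimR=(540,70,134)).items()}
for k,v in P.items(): print(k,v)
print("c",(P['TL']+P['TR']+P['BL']+P['BR'])/4,(P['tabL_b']+P['tabR_b']+P['tabL_f']+P['tabR_f'])/4)
for a,b in(("TL","TR"),("BL","BR"),("tabL_b","tabR_b"),("tabL_f","tabR_f"),("rimL","rimR"),("TL","BL"),("TR","BR")):
    d=P[b]-P[a];print(a,b,np.linalg.norm(d).round(1),np.degrees(np.arctan2(d[1],d[0])).round(1))
for p in((253,163),(555,184)):print(at_z("wrist",p,130,T)[:2])
E
```

```text
TL [519.5 145.9]
TR [520.3 179.2]
BL [565.6 144. ]
BR [566.2 178.1]
tabL_b [553.5 134.4]
tabR_b [555.7 188.7]
tabL_f [527.4 135.1]
tabR_f [529.2 189.7]
rimL [510.4 138.5]
rimR [511.6 188.2]
c [542.9 161.8] [541.45  161.975]
TL TR 33.3 88.6
BL BR 34.1 89.0
tabL_b tabR_b 54.3 87.7
tabL_f tabR_f 54.6 88.1
rimL rimR 49.7 88.6
TL BL 46.1 -2.4
TR BR 45.9 -1.4
[485.26761159  96.22712479]
[503.91400036 390.55387623]
```

```bash
python3 - <<'E'
from h import *
r=down(np.radians(87.9))
env.move_pose([542,162,215],r)
print(env.line_to([542,162,146.3],max_speed=80,force_limit=8),env.get_tool_pos())
f0=np.mean([env.get_force() for _ in range(10)],0)
for w in (50,45):
    grip(w); env.pause(.1)
    print(w,env.get_width(),env.get_grip_force(),(np.mean([env.get_force() for _ in range(10)],0)-f0).round(2))
print(env.get_t())
E
```

```text
False [542.46001951 162.09534973 146.87008081]
50 50.54668114437781 5.402682171834385 [-1.07  2.3   1.05]
45 45.329434983671476 5.927778491086428 [-1.16  2.02  3.45]
4.9083
```

```bash
python3 - <<'E'
from h import *
p=env.get_tool_pos(); F=lambda:np.mean([env.get_force() for _ in range(10)],0)
env.line_to(p+[-.46,1.2,0],max_speed=20); env.pause(.1); print(F().round(2),env.get_tool_pos(),env.get_grip_force())
grip(40); env.pause(.2); print(F().round(2),env.get_width(),env.get_grip_force(),env.get_t())
E
```

```text
[ 0.09 -1.41  3.87] [542.05630996 163.02139838 146.90847646] 5.550202281119709
[ 0.74 -5.57  4.92] 40.60052300409847 16.525086850773505 5.8583
```

```bash
python3 - <<'E'
from h import *
F=lambda:np.mean([env.get_force() for _ in range(10)],0)
p=env.get_tool_pos(); env.line_to(p+[0,-.5,0],max_speed=20)
grip(38); env.pause(.2); f=F(); print(f.round(2),env.get_width(),env.get_grip_force())
p=env.get_tool_pos()
h=env.line_to(p+[0,0,12],max_speed=30,force_limit=14); print(h,F().round(2),env.get_tool_pos(),env.get_width())
if not h:
    print(env.line_to(p+[0,0,105],max_speed=120,force_limit=14),env.get_tool_pos(),F().round(2),env.get_grip_force(),env.get_width(),env.get_t())
E
```

```text
[ 0.92 -0.88  4.47] 38.6857081085833 30.000869929790497
False [-0.14 -0.24 -2.57] [541.23331993 162.56939468 157.98966604] 38.721083663876875
False [541.338276   162.53176335 250.69583776] [-0.24  0.24 -2.77] 29.999361634254456 38.55507094111645 8.0583
```

```bash
python3 - <<'E'
from h import *
env.move_pose([555,-332,200],down(np.pi/2)); env.pause(.1)
T=toolT(); np.save("T2.npy",T); im=grab_frame("wrist"); cv2.imwrite("pics/w2.png",im[:,:,::-1])
print(env.get_t(),T[:3,3],env.get_joints().round(2),env.get_width())
E
```

```text
10.0167 [ 555.70318238 -330.79040456  200.30610058] [-0.66  0.29  1.49  0.    1.37 -2.23] 38.96763176086111
```

View pics/w2.png

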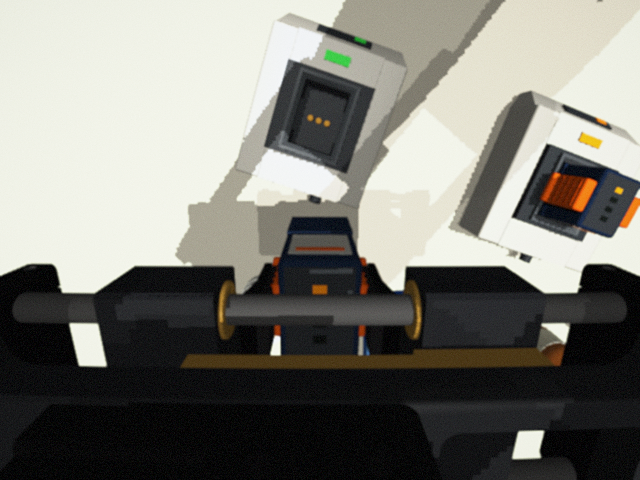

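The empty charger's cup is at about (321,115), its pins at about (318,121), rotated by about 15°. I'll zoom in.

```bash
python3 - <<'E'
import cv2
im=cv2.imread("pics/w2.png")[50:180,240:400]
cv2.imwrite("pics/w2z.png",cv2.resize(im,None,fx=4.5,fy=4.5,interpolation=cv2.INTER_CUBIC))
E
```

```text
(no output)
```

View pics/w2z.png

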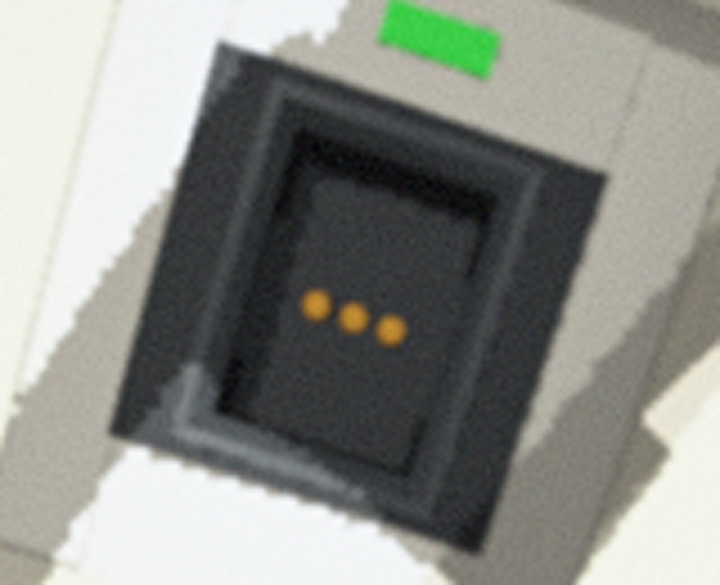

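```bash
python3 - <<'E'
from h import *
T=np.load("T2.npy")
f=lambda x,y,z:at_z("wrist",(240+(x-1.75)/4.5,50+(y-1.75)/4.5),z,T)
for h in (2,8,14,20):
    q=[f(*p,54+h)[:2] for p in((220,43),(607,177),(478,552),(112,436))]
    s=[np.linalg.norm(q[i]-q[(i+1)%4]).round(1) for i in range(4)]
    a=[np.degrees(np.arctan2(*(d[::-1]))).round(1) for d in(q[1]-q[0],q[2]-q[3],q[3]-q[0],q[2]-q[1])]
    print(h,np.mean(q,0).round(1),s,a,"pins",f(353,318,21+h).round(1))
    q=[f(*p,54+h)[:2] for p in((300,132),(495,195),(408,475),(222,410))]
    print("  opening",np.mean(q,0).round(1),[np.linalg.norm(q[i]-q[(i+1)%4]).round(1) for i in range(4)])
E
```

```text
2 [ 463.6 -332.3] [np.float64(77.1), np.float64(74.8), np.float64(76.6), np.float64(75.4)] [np.float64(72.3), np.float64(72.8), np.float64(-17.6), np.float64(-18.0)] pins [ 463.5 -332.7   23. ]
  opening [ 463.3 -332. ] [np.float64(38.9), np.float64(55.0), np.float64(38.9), np.float64(53.6)]
8 [ 464.  -332.3] [np.float64(75.6), np.float64(73.3), np.float64(75.1), np.float64(73.9)] [np.float64(72.3), np.float64(72.8), np.float64(-17.6), np.float64(-18.0)] pins [ 463.9 -332.7   29. ]
  opening [ 463.7 -332. ] [np.float64(38.1), np.float64(53.9), np.float64(38.2), np.float64(52.6)]
14 [ 464.4 -332.3] [np.float64(74.1), np.float64(71.9), np.float64(73.6), np.float64(72.5)] [np.float64(72.3), np.float64(72.8), np.float64(-17.6), np.float64(-18.0)] pins [ 464.3 -332.7   35. ]
  opening [ 464.1 -332. ] [np.float64(37.4), np.float64(52.9), np.float64(37.4), np.float64(51.5)]
20 [ 464.8 -332.3] [np.float64(72.6), np.float64(70.4), np.float64(72.1), np.float64(71.0)] [np.float64(72.3), np.float64(72.8), np.float64(-17.6), np.float64(-18.0)] pins [ 464.6 -332.7   41. ]
  opening [ 464.5 -332. ] [np.float64(36.6), np.float64(51.8), np.float64(36.7), np.float64(50.5)]
```

```bash
python3 - <<'E'
from h import *
F=lambda:np.mean([env.get_force() for _ in range(10)],0)
r=down(np.radians(72.4)); g=np.array([463.4,-331.6])
env.move_pose([*g,150],r); env.pause(.15)
c=g.copy()
for _ in range(2):
    c+=g-env.get_tool_pos()[:2]; env.line_to([*c,138],max_speed=30); env.pause(.1)
print(env.get_tool_pos().round(2),c.round(2),F().round(2),env.get_t())
h=env.line_to([*c,98],max_speed=25,force_limit=10)
print(h,env.get_tool_pos().round(2),F().round(2),env.get_moment().round(2),env.get_width(),env.get_t())
E
```

```text
[ 463.35 -331.53  138.1 ] [ 463.3 -331.5] [-0.47  0.07 -2.8 ] 11.6667
False [ 463.39 -331.6    98.21] [ 0.46 -0.44 -2.01] [0.01 0.05 0.06] 38.933791000714145 13.4167
```

```bash
python3 - <<'E'
from h import *
F=lambda:np.mean([env.get_force() for _ in range(10)],0)
h=False;z=98.
while not h and z>72:
    z-=2; h=env.line_to([463.3,-331.5,z],max_speed=10) or F()[2]>13
    print(z,env.get_tool_pos()[2].round(2),F().round(1),env.get_width())
print(h,env.get_tool_pos().round(2),env.get_t())
E
```

```text
96.0 95.85 [ 0.1  0.9 -2.2] 38.89749498499607
94.0 94.46 [-0.2  0.4  1.6] 38.89067521860639
92.0 92.23 [0.  0.2 2.3] 38.54636059236172
90.0 90.17 [-0.4  0.4  3.9] 38.96665816502343
88.0 88.64 [-1.6  1.9  7.3] 39.30607426717483
86.0 88.51 [-5.6  4.5 18.8] 39.121651639434795
True [ 463.82 -331.86   88.51] 15.5167
```

```bash
python3 - <<'E'
from h import *
F=lambda:np.mean([env.get_force() for _ in range(10)],0)
grip(56.5); env.pause(.2)
print(env.get_tool_pos().round(2),F().round(1),env.get_width(),env.get_grip_force())
h=False;z=86.
while not h and z>82:
    z-=1; env.line_to([463.3,-331.5,z],max_speed=10); h=F()[2]>12
    print(z,env.get_tool_pos()[2].round(2),F().round(1),env.get_width())
print(env.get_t())
cv2.imwrite("pics/w3.png",grab_frame("wrist")[60:420,120:520,::-1])
E
```

```text
[ 463.68 -332.06   86.47] [-0.3 -0.4  6.4] 56.18322384671975 2.5666818022727966
85.0 86.05 [-0.7  1.2  9.2] 56.568823332556626
84.0 85.98 [-3.1  3.  14.2] 56.593394772255934
16.85
```

View pics/w3.png

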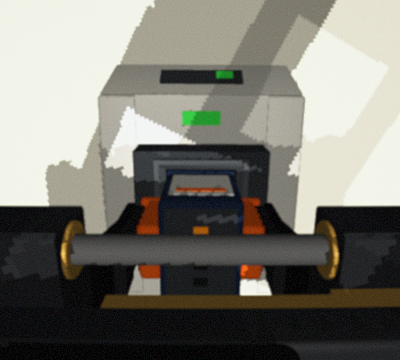

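```bash
python3 - <<'E'
from h import *
F=lambda:np.mean([env.get_force() for _ in range(10)],0)
env.line_to([463.3,-331.5,96],max_speed=40); grip(58); env.pause(.2); f0=F(); print(f0.round(2),env.get_width())
h=env.line_to([463.3,-331.5,85],max_speed=12,force_limit=4)
print(h,env.get_tool_pos().round(2),F().round(1))
env.line_to([463.3,-331.5,92],max_speed=40); grip(86)
env.line_to([463.3,-331.5,190],max_speed=120); env.move_pose([555,-332,200],down(np.pi/2)); env.pause(.1)
T=toolT();np.save("T4.npy",T)
im=grab_frame("wrist")[50:180,240:400,::-1]
cv2.imwrite("pics/w4z.png",cv2.resize(im,None,fx=4.5,fy=4.5,interpolation=cv2.INTER_CUBIC)); print(env.get_t(),env.get_width(),F().round(2))
E
```

```text
[ 0.17  0.54 -1.03] 57.98915022008183
True [ 463.41 -331.56   86.59] [0.3 0.3 5.2]
21.2417 85.67868649104402 [-0.47  0.79 -0.81]
```

View pics/w4z.png

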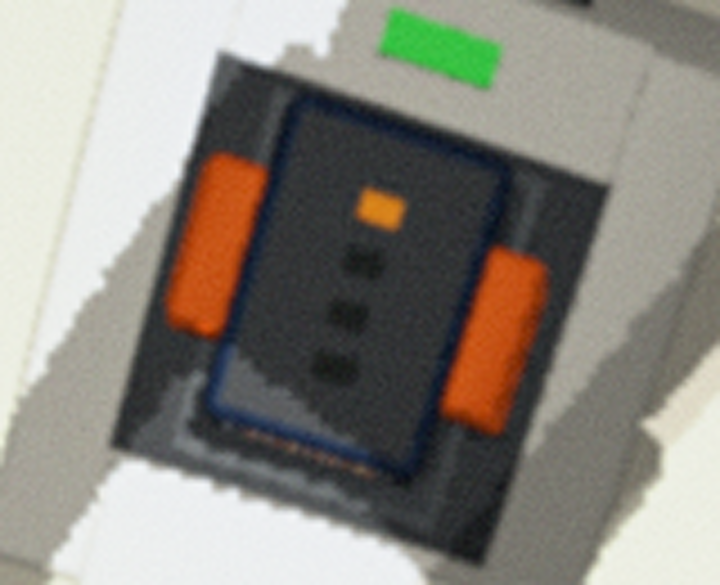

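The pack sits upright and level in the cup, with both orange tabs fully out (about 54 mm across). The touch test found it held at its latched height with the pins down.

```bash
python3 -c "
from h import *
print(env.sign_off(),env.get_t())"
```

```text
the job is handed in; nothing more can be done
the job is handed in; nothing more can be done
```

The flat pack is latched in the empty charger with both tabs out, let go of and clear of the gripper. I handed the job in at about 21 s of the 43 s allowed, but no verdict was returned.

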